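# Load the kayak rack's ball strip and hold it to the sprung fence

### The arm

A 6-joint arm with a two-finger parallel gripper is mounted at the origin on the work surface. World frame = base frame: x ahead of the robot, y to its left, z up, the work surface at z = 0. Lengths are in mm, angles in rad, forces in N, time in s.
With the tool pointing down it reaches from about 250 to 800 mm from the base axis. Payload 8.5 kg.
Tool frame: the origin (TCP) lies at the very end of the fingers, on their centre line; the grasp point (between the pads) lies 19 mm behind it (hold_point_z is the distance from the TCP to the grasp point, in mm); z points along the fingers, y is the direction in which the jaws open and shut (so a half turn about z gives the same grasp; the last joint's range is limited). The gripper opens to 85 mm and grips with 20 to 120 N. Pads are 22 mm wide; open, the fingers measure 114 mm over their backs; the gripper's body (76 mm by 85 mm) begins 54 mm behind the grasp point. The pads swing forward as they close: fully open they stand 13 mm farther back than shut.
Start: joints at [1.281, 0.238, -0.013, 1.319, 0, 1.571], TCP at [150.01, 503.066, 231.276] pointing down, gripper open.
Joint ranges: [-2.66, 2.66], [-1.03, 1.9], [-1.14, 1.46], [-1.82, 2.27], [-1.45, 1.34], [-3.14, 3.14]. Speed limits (rad/s): [2.22, 2.22, 2.79, 3.14, 3.14, 3.14].

### API

Orientations are given as a rotation vector (axis times angle).
In Python, from cell import * gives the robot as it stands.
- The arm moves only by the tool drive_tool, never from a script. Its argument "moves" is text: rows parted by semicolons, each of 7 numbers parted by spaces: the finger opening in m, from 0 to 0.0854, then the shift along the tool's x, y, z in m, then the turn, a rotation vector about the tool's x, y, z in rad. A call has 1 to 12 rows; each row shifts and turns the pose as measured when the row begins, along the tool's axes as they then stand; what a row does not reach is not made up. A row lasts 1/8 s, in which the tool goes at most 62.5 mm and 10.7 degrees, less where a joint would pass 70% of its speed; a pose out of reach is approached as far as the arm can. A call with a gripper value outside its range is refused whole. The fingers move at their own pace and stop on an object; "grip_force" is the grip in N (left out, the last holds). Time passes only in rows, so rows that do not move let the fingers close. It gives the time, the measured TCP pose, the force and the opening at its end, in the units of the state.
- get_obs(): the state, without advancing time (a new reading comes with each control period).
- capture(name): name is "scene" or "top" or "wrist"; returns a dict with "frame" (420x560x3 uint8, red, green, blue), "fx", "fy", "cx", "cy" (pixels), "D" ([k1, k2, p1, p2, k3] as OpenCV has them; the pictures are not rectified), "rvec" (rotation vector, rad) and "tvec" (3), from world to camera coordinates, as OpenCV has them. Camera axes: x right, y down, z forward; pixel columns grow to the right and rows downward; lengths in mm; the calibration is good to about 2 mm. A picture is of the moment at which its call begins. There is no depth.
- close_job(): hands the job in, once; it reports no verdict.
The state is a dict: "t": time; "joint_pos": joint angles; "qvel": joint speeds; "tau": joint torques, N m; "tcp_pos": TCP position; "eef_rot": TCP orientation; "ft_force": force on the tool from outside, world axes, zero at the start; "wrist_torque": the same for the moment, N m; "grip_width": finger opening in mm.
Only numpy, scipy, OpenCV 4.12 (cv2) and the standard library are available. Lean on these libraries where they do the work, as an engineer would, in place of code of your own. Each camera call takes 0.05 s, during which the arm holds its last target.

### The job

Put the two orange balls from the green tray into the two empty wells of the silvery roller strip for the kayak rack, one ball per well, while the strip still stands clear of the blue fence. Then push the loaded strip flat against the blue sprung fence until the black pointer stands in the green part of the gauge, never in the red, and finish while still holding it there with a steady push so that I can screw it down. Leave the screwdriver, the glue bottle and the tin of screws where they are.

Things in the scene. Friction and masses are not known exactly. Their poses are not given: they have to be found in the camera images.
- jig: Plywood jig board fixed to the bench, 290 (x) x 250 (y) x 15 mm thick; origin at the centre of its underside on the bench. Its +x axis is the pushing direction, towards the fence (world +x within 0.3 rad); y runs along the fence. The strip lies loose on the board. A grey fixed housing 45 x 210 mm, 30 mm high over the board, stands at x = +95 to +140 mm with the gauge on top.
- fence (a joint): Travel (m) of the blue sprung fence bar, 0 at rest to 0.045 at its stop, growing as it is pushed along the jig's +x. Spring 500 N/m with no preload, so the pushing force is 0.5 N per mm. The black pointer on the bar shows the travel on the gauge on the housing: white 0-14 mm, green 14-30 mm (7-15 N), white 30-36 mm, red beyond 36 mm.
- fence_face (a point): Centre of the front face of the blue fence bar, 10 mm above the board; moves with the bar. Axes as the jig's; x points from the face into the bar. At rest it lies at jig x = +40 mm, y = 0. The bar is 20 mm thick, 220 mm long, its top 27 mm above the board.
- strip: Silvery metal roller strip with three black-floored wells, the middle one already holding a ball, loose on the jig board: 50 (x) x 200 (y) x 20 mm high, about 0.45 kg; origin at the centre of its underside, 15 mm above the bench. At its middle it starts 45-70 mm clear of the fence bar, its +x axis roughly along the jig's.
- strip_mid (a point): Centre of the strip, 10 mm above its underside; axes as the strip's. The long side to push on lies 25 mm towards -x of it.
- well_0 (a point): Centre of the mouth of a well of the strip, level with its top, at y = -60 mm of the strip's middle. Round, 30 mm in diameter, 8 mm deep, flat floor: a seated ball's centre is 8 mm above this point.
- well_1 (a point): Centre of the mouth of a well of the strip, level with its top, at y = 0 mm of the strip's middle. Round, 30 mm in diameter, 8 mm deep, flat floor: a seated ball's centre is 8 mm above this point.
- well_2 (a point): Centre of the mouth of a well of the strip, level with its top, at y = 60 mm of the strip's middle. Round, 30 mm in diameter, 8 mm deep, flat floor: a seated ball's centre is 8 mm above this point.
- tray: Green ball tray fixed to the bench, 70 (x) x 200 (y) x 35 mm high, with three round pockets in a row along its y axis, 60 mm apart, each 30 mm wide and 8 mm deep, the two outer ones holding a ball each; origin at the centre of its underside.
- ball_0_center (a point): Centre of an orange hard ball of 32 mm diameter, 30 g. At the start two lie in the tray and one, which one varies, in the strip's middle well; all centres 43 mm above the bench (8 mm over the top of the tray or strip). Any ball may go into any well; its axes mean nothing.
- ball_1_center (a point): Centre of an orange hard ball of 32 mm diameter, 30 g. At the start two lie in the tray and one, which one varies, in the strip's middle well; all centres 43 mm above the bench (8 mm over the top of the tray or strip). Any ball may go into any well; its axes mean nothing.
- ball_2_center (a point): Centre of an orange hard ball of 32 mm diameter, 30 g. At the start two lie in the tray and one, which one varies, in the strip's middle well; all centres 43 mm above the bench (8 mm over the top of the tray or strip). Any ball may go into any well; its axes mean nothing.
- screwdriver: Screwdriver lying on the bench behind the tray, about 200 mm long along its x; leave alone.
- glue: Yellow glue bottle with red cap, 56 mm wide, 150 mm tall, beyond the jig's left corner; origin under its centre; leave alone.
- screws: Aluminium tin of brass screws, 70 mm wide, 40 mm tall, to the right of the jig; origin under its centre; leave alone.
Not all that is in view belongs to the job. Leave any yellow look-alike of the part that bears ball_1_center alone. Several things have the shape of the strip; the one meant has the colours described above.

How it is judged (in metres and radians):
On the way, in this order (a step that is already met when the one before it is completed fails the run):
1. one ball lies in each well of the strip, the fence not yet pushed (distance between any of ball_0_center, ball_1_center, ball_2_center and well_0 below 0.011 m and distance between any of ball_0_center, ball_1_center, ball_2_center and well_1 below 0.011 m and distance between any of ball_0_center, ball_1_center, ball_2_center and well_2 below 0.011 m and value of joint fence below 0.004 m), for 0.2 s.
2. the loaded strip is pressed flat against the fence, pointer in the green (distance between any of ball_0_center, ball_1_center, ball_2_center and well_0 below 0.011 m and distance between any of ball_0_center, ball_1_center, ball_2_center and well_1 below 0.011 m and distance between any of ball_0_center, ball_1_center, ball_2_center and well_2 below 0.011 m and value of joint fence between 0.014 and 0.03 m and x of strip_mid in the frame of fence_face between -0.029 and -0.022 m and y of strip_mid in the frame of fence_face between -0.06 and 0.06 m and angle between the x axis of strip_mid and the x axis of fence_face, either way round below 0.06 rad and contact force between any of the fingers, the arm and strip above 4 N), for 0.3 s.
At the end, for the whole second after the job is handed in: A ball in each well (within 11 mm of the mouth's centre); strip flat on the fence bar (gap under 3 mm, within 0.06 rad, middles within 60 mm); fence travel steady at 14-30 mm (7-15 N); the robot still pushes on the strip with over 4 N (all of step 2 and velocity of joint fence between -0.01 and 0.01 m/s); the arm keeps its last pose, push and grip.
It fails at once if the pointer is driven into the red (fence travel over 36 mm) (value of joint fence above 0.036 m).
It fails at once if the screwdriver is pushed out of its place (over 30 mm) (distance of screwdriver from where it was at the start of the episode above 0.03 m).
It fails at once if the glue bottle is pushed out of its place (over 30 mm) (distance of glue from where it was at the start of the episode above 0.03 m).
It fails at once if the tin of screws is pushed out of its place (over 30 mm) (distance of screws from where it was at the start of the episode above 0.03 m).
It also fails if it takes over 61 s, if anything falls off the work surface, if the arm or the gripper's body presses on something with over 40 N, if the wrist force passes 120 N, or if a joint passes its speed limit or range.

## Working session

There is one attempt and no reset: what is moved stays moved. The work goes in short steps, Python scripts to look and compute and a tool call to move; the robot and the scene stay as the last step left them, time stands still between calls to the robot, and variables do not carry over. Pictures are saved under pics/ and viewed, and the job is handed in when it is done.

Besides the shell and the picture viewer there is one more tool, called after "Request:" as name(argument=value, ...) on one line, values as JSON. drive_tool: Moves the arm, as the interface text tells. Its arguments: {"type":"object","properties":{"moves":{"type":"string"},"grip_force":{"type":"number"}},"required":["moves"]}

```bash
ls; mkdir -p pics
python3 - <<'E'
from cell import *
import cv2,json
o=get_obs();print(o)
for n in ["scene","top","wrist"]:
    c=capture(n);cv2.imwrite(f"pics/{n}0.png",cv2.cvtColor(c["frame"],cv2.COLOR_RGB2BGR))
    print(n,{k:c[k] for k in c if k!="frame"})
E
```

```text
pics
{'t': 0.0, 'joint_pos': array([ 1.28100507e+00,  2.38787088e-01, -1.42595319e-02,  1.31923682e+00,
       -7.03107104e-06,  1.57082344e+00]), 'qvel': array([-0.0002391 ,  0.00098713,  0.00016534, -0.00135819,  0.00180008,
        0.00069193]), 'tau': array([ 3.03498149e-03, -5.38780868e+01,  3.46442020e+01,  1.81297597e-02,
        1.13436283e-04, -3.95046129e-05]), 'tcp_pos': array([149.89769947, 502.69198834, 230.67228758]), 'eef_rot': array([-4.53623921e-01, -3.10845929e+00,  2.31292009e-03]), 'ft_force': array([-0.83394388, -0.08432106, -0.43474437]), 'wrist_torque': array([ 0.04145032, -0.0031261 ,  0.05199659]), 'grip_width': 85.43633249282846}
scene {'fx': 394.9730793909679, 'fy': 394.9730793909679, 'cx': 280.44424451473935, 'cy': 214.1493935830837, 'D': array([-0.08943142,  0.        ,  0.        ,  0.        ,  0.        ]), 'rvec': array([ 1.99489248,  1.51701153, -0.55618634]), 'tvec': array([ -98.2492356 , -326.95530697, 1399.91511386])}
top {'fx': 491.21931323721, 'fy': 491.21931323721, 'cx': 277.9000160886393, 'cy': 202.1037071773777, 'D': array([-0.05207378,  0.        ,  0.        ,  0.        ,  0.        ]), 'rvec': array([ 2.17604015, -2.14961122,  0.13614139]), 'tvec': array([ -53.6105266 ,  523.20145173, 1129.97895578])}
wrist {'fx': 366.6174384954039, 'fy': 366.6174384954039, 'cx': 278.16147372696895, 'cy': 211.19779166484236, 'D': array([-0.10129717,  0.        ,  0.        ,  0.        ,  0.        ]), 'rvec': array([-2.30365119, -1.71884038, -0.27156339]), 'tvec': array([-523.15332241,  -40.82974004,  380.30717769])}
```

View pics/top0.png

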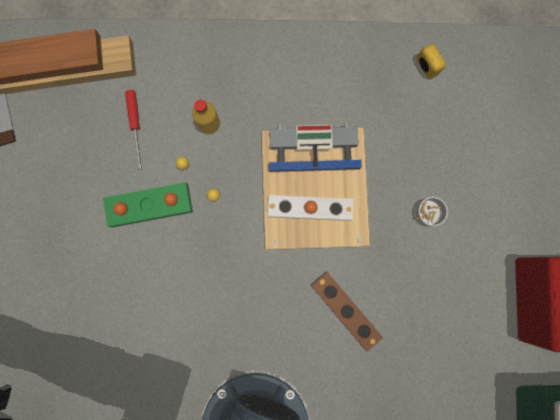

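View pics/scene0.png

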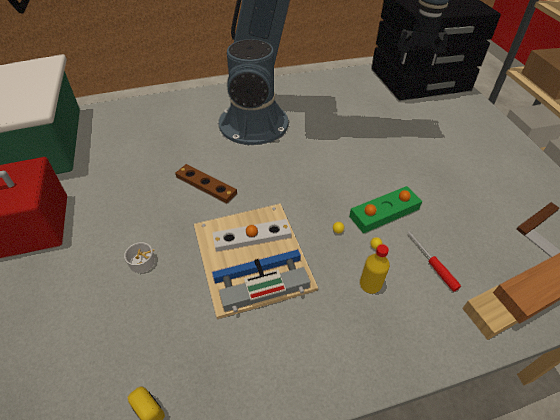

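View pics/wrist0.png

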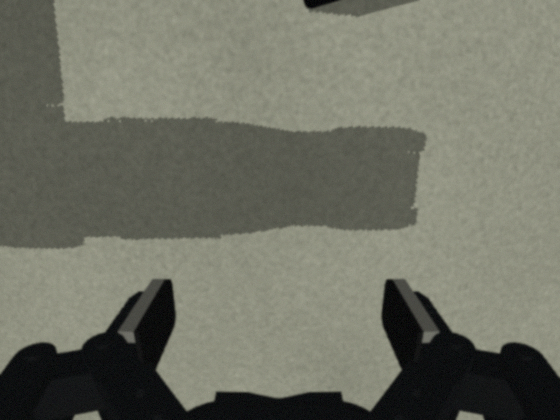

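The top view shows the orange balls in the green tray at (120,209) and (171,199), plus one in the silvery strip at (311,207). The yellow look-alike balls are at (182,162) and (213,195), and both must be left alone. The brown look-alike strip is at (346,311). My targets are the two tray balls and the silvery strip on the plywood jig. The fence is the blue bar around (315,165), and the gauge is at (314,137). Next I'll measure these.

```bash
cat > h.py <<'E'
import numpy as np,cv2
from cell import *
from scipy.spatial.transform import Rotation as R
def ray(c,pts):
    pts=np.array(pts,float).reshape(-1,1,2)
    K=np.array([[c["fx"],0,c["cx"]],[0,c["fy"],c["cy"]],[0,0,1]])
    u=cv2.undistortPoints(pts,K,c["D"]).reshape(-1,2)
    Rm=cv2.Rodrigues(c["rvec"])[0]
    d=np.c_[u,np.ones(len(u))]@Rm
    o=-Rm.T@np.array(c["tvec"])
    return o,d
def at(c,pts,z):
    o,d=ray(c,pts); return o+d*((z-o[2])/d[:,2])[:,None]
def proj(c,P):
    K=np.array([[c["fx"],0,c["cx"]],[0,c["fy"],c["cy"]],[0,0,1]])
    return cv2.projectPoints(np.array(P,float).reshape(-1,1,3),c["rvec"],c["tvec"],K,c["D"])[0].reshape(-1,2)
def save(f,n,s=1,roi=None):
    g=cv2.cvtColor(f,cv2.COLOR_RGB2BGR)
    if roi: g=g[roi[1]:roi[3],roi[0]:roi[2]]
    cv2.imwrite("pics/"+n,cv2.resize(g,None,fx=s,fy=s,interpolation=cv2.INTER_CUBIC))
def blobs(f,lo,hi,amin=30):
    m=cv2.inRange(cv2.cvtColor(f,cv2.COLOR_RGB2HSV),lo,hi)
    n,l,st,ce=cv2.connectedComponentsWithStats(m)
    return [(ce[i],st[i]) for i in range(1,n) if st[i][4]>=amin],m
E
python3 - <<'E'
from h import *
for n in ["top","scene"]:
    c=capture(n)
    print(n,"tcp",proj(c,[get_obs()["tcp_pos"]]))
    b,_=blobs(c["frame"],(3,150,90),(14,255,255),20)
    for ce,st in b: print("orange",ce.round(1),st[2:],at(c,[ce],43).round(1))
    b,_=blobs(c["frame"],(50,120,60),(80,255,255),100)
    for ce,st in b: print("green",ce.round(1),st[2:],at(c,[ce],35).round(1))
    b,m=blobs(c["frame"],(105,150,50),(125,255,255),100)
    for ce,st in b: print("blue",ce.round(1),st[2:],at(c,[ce],42).round(1))
    save(c["frame"],n+"1.png",4,(255,115,375,255) if n=="top" else (190,190,330,320))
    if n=="top": save(c["frame"],n+"2.png",5,(95,140,235,235))
E
```

```text
top tcp [[-10.99003914 380.01066326]]
orange [170.4 198.6] [ 12  12 115] [[527.5 205.1  43. ]]
orange [120.  208.2] [ 13  12 122] [[503.4 322.8  43. ]]
orange [310.3 206.8] [11 11 96] [[ 512.3 -123.1   43. ]]
green [146.8 204.7] [  86   42 1898] [[513.4 262.2  35. ]]
scene tcp [[415.42521957  66.60708289]]
orange [499.1  36.2] [ 8 10 21] [[-353.5 1313.6   43. ]]
orange [525.8  52.1] [12 19 34] [[-184.8 1338.9   43. ]]
orange [536.5  48.7] [14  8 21] [[-206.6 1424.1   43. ]]
orange [205.9 181.1] [ 60  35 541] [[ 300.7 -207.6   43. ]]
orange [404.1 195.6] [11 10 88] [[504.  323.8  43. ]]
orange [369.9 209.7] [11 11 89] [[527.9 206.6  43. ]]
orange [ 36.3 215.7] [ 8 15 28] [[ 309.4 -682.5   43. ]]
orange [251.3 230.4] [ 12  12 105] [[ 513.6 -121.6   43. ]]
orange [535.4 286.2] [  60   64 2128] [[864.7 500.2  43. ]]
green [384.4 209.9] [  72   47 1524] [[532.8 249.7  35. ]]
blue [278.9 259.5] [ 41  20 390] [[619.3 -77.   42. ]]
blue [235.3 271.2] [ 45  22 441] [[ 624.5 -186.3   42. ]]
```

View pics/top1.png

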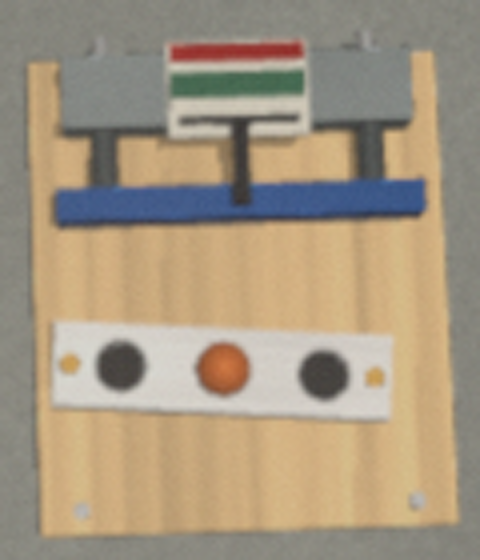

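View pics/top2.png

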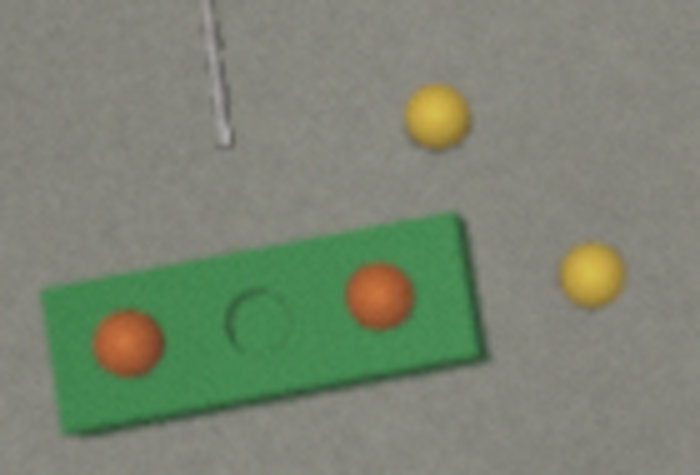

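The crops confirm the choice. The two orange tray balls are at crop (128,343) and (380,296), with the yellow ones separate to the right. The silvery strip has dark wells at crop (120,366) and (324,375), with an orange ball in the middle one. The fence and the strip differ by a few degrees in angle.

Run:
```python
from h import *
res={}
for n in ["top","scene"]:
    c=capture(n); f=c["frame"]
    b,m=blobs(f,(0,0,0),(180,110,75),25)
    for ce,st in b:
        p=at(c,[ce],27)[0]
        if 450<p[0]<600 and -230<p[1]<-20: print(n,"dark",ce.round(1),st[2:],p.round(1), "at35",at(c,[ce],35)[0].round(1))
    b,m=blobs(f,(100,120,60),(125,255,255),30)
    m=m.copy()
    ys,xs=np.nonzero(m)
    P=at(c,np.c_[xs,ys],42); k=(P[:,0]>520)&(P[:,0]<720)&(P[:,1]>-260)&(P[:,1]<10)
    q=np.c_[xs,ys][k].astype(np.int32)
    r=cv2.minAreaRect(q); box=cv2.boxPoints(r)
    print(n,"fence box",at(c,box,42).round(1).tolist())
    # strip white
    b,m=blobs(f,(0,0,150),(180,45,255),200)
    for ce,st in b:
        p=at(c,[ce],35)[0]
        if 450<p[0]<580 and -230<p[1]<-20:
            l=cv2.connectedComponents(m)[1]; lab=l[int(st[1]+st[3]-1), :]; 
            sub=np.zeros_like(m); sub[st[1]:st[1]+st[3],st[0]:st[0]+st[2]]=m[st[1]:st[1]+st[3],st[0]:st[0]+st[2]]
            ys,xs=np.nonzero(sub); box=cv2.boxPoints(cv2.minAreaRect(np.c_[xs,ys].astype(np.int32)))
            B=at(c,box,35);print(n,"strip",B.round(1).tolist(),B.mean(0).round(1))
```

```text
top dark [284.8 206.2] [ 9  9 61] [514.9 -63.7  27. ] at35 [514.  -63.5  35. ]
top dark [335.4 208.3] [10 10 74] [ 511.3 -183.9   27. ] at35 [ 510.5 -182.9   35. ]
top fence box [[616.9, -26.9, 42.0], [626.8, -240.5, 42.0], [608.3, -240.9, 42.0], [598.4, -27.8, 42.0]]
top strip [[489.7, -22.3, 35.0], [540.5, -23.7, 35.0], [534.3, -224.3, 35.0], [483.4, -221.8, 35.0]] [ 512. -123.   35.]
scene dark [273.8 229.1] [11  7 47] [512.  -60.8  27. ] at35 [518.2 -62.5  35. ]
scene dark [228.8 237.3] [11  7 48] [ 507.8 -181.    27. ] at35 [ 514.1 -181.5   35. ]
scene fence box [[612.1, -240.1, 42.0], [600.8, -22.5, 42.0], [633.4, -25.4, 42.0], [643.1, -238.5, 42.0]]
scene strip [[486.0, -220.7, 35.0], [490.9, -16.4, 35.0], [541.8, -23.8, 35.0], [535.6, -221.7, 35.0]] [ 513.6 -120.6   35. ]
```

```bash
cat >> h.py <<'E'
def to(p,yaw=None):
    """shift and turn in tool axes from now to world TCP p, tool z down, tool y at world angle yaw (mod pi)"""
    o=get_obs(); r=R.from_rotvec(o["eef_rot"]); M=r.as_matrix()
    d=M.T@(np.array(p)-o["tcp_pos"])
    print("t",round(o["t"],2),"tcp",o["tcp_pos"].round(1),"F",o["ft_force"].round(1),"w",round(o["grip_width"],1),"j",o["joint_pos"].round(2))
    a=np.arctan2(M[1,1],M[0,1]); print("yaw of tool y",round(a,3)," shift mm",d.round(1),"|d|",round(np.linalg.norm(d),1))
    if yaw is not None:
        y=min([yaw+k*np.pi for k in range(-2,3)],key=lambda v:abs(v-a))
        Y=np.array([np.cos(y),np.sin(y),0]);Z=np.array([0,0,-1.]);X=np.cross(Y,Z)
        T=np.c_[X,Y,Z]; print("turn",R.from_matrix(M.T@T).as_rotvec().round(3))
E
python3 - <<'E'
from h import *
print(R.from_rotvec(get_obs()["eef_rot"]).as_matrix().round(3))
tr=np.arctan2(322.8-205.1,503.4-527.5)
print("tray y ang",tr)
to([504,323,110],tr+np.pi/2)
to([504,323,110],tr)
to([527.5,206,110],tr)
E
```

```text
[[-0.958  0.286 -0.   ]
 [ 0.286  0.958 -0.   ]
 [ 0.    -0.    -1.   ]]
tray y ang 1.7727625371538371
t 0.35 tcp [150.  503.  231.1] F [ 0.4 -0.1  0.9] w 85.6 j [ 1.28  0.24 -0.01  1.32  0.    1.57]
yaw of tool y 1.281  shift mm [-390.7  -71.3  121.1] |d| 415.2
turn [-0.     0.     1.079]
t 0.35 tcp [150.  503.  231.1] F [ 0.4 -0.1  0.9] w 85.6 j [ 1.28  0.24 -0.01  1.32  0.    1.57]
yaw of tool y 1.281  shift mm [-390.7  -71.3  121.1] |d| 415.2
turn [-0.    -0.    -0.492]
t 0.35 tcp [150.  503.  231.1] F [ 0.4 -0.1  0.9] w 85.6 j [ 1.28  0.24 -0.01  1.32  0.    1.57]
yaw of tool y 1.281  shift mm [-446.6 -176.7  121.2] |d| 495.4
turn [-0.    -0.    -0.492]
```

Request:
drive_tool(moves="0.065 0 0 0 0 0 -0.145; 0.065 0 0 0 0 0 -0.145; 0.065 -0.044 -0.0225 0.012 0 0 0; 0.065 -0.044 -0.0225 0.012 0 0 0; 0.065 -0.044 -0.0225 0.012 0 0 0; 0.065 -0.044 -0.0225 0.012 0 0 0; 0.065 -0.044 -0.0225 0.012 0 0 0; 0.065 -0.044 -0.0225 0.012 0 0 0; 0.065 -0.044 -0.0225 0.012 0 0 0; 0.065 -0.044 -0.0225 0.012 0 0 0; 0.065 0 0 0 0 0 0", grip_force=30)

```text
t: 1.72
tcp_pos: [515.1, 323.0, 131.7]
eef_rot: [-0.021, 3.141, 0.004]
ft_force: [-0.7, -0.6, 0.3]
grip_width: 64.9
```

Run:
```python
from h import *
to([503.7,323.2,90],np.pi/2)
c=capture("wrist");save(c["frame"],"wrist2.png")
b,_=blobs(c["frame"],(3,150,90),(14,255,255),100)
for ce,st in b: print(ce,st,at(c,[ce],43))
```

```text
t 1.73 tcp [515.1 323.  131.7] F [-0.7 -0.6  0.3] w 64.9 j [0.56 0.42 0.   1.15 0.   0.55]
yaw of tool y 1.584  shift mm [11.4  0.3 41.7] |d| 43.3
turn [0.003 0.001 0.014]
[279.26730885 199.84406984] [ 257  177   46   46 1661] [[502.67451283 322.78225624  43.        ]]
[108.373502   230.95272969] [  86  210   46   43 1502] [[526.49873259 205.1694331   43.        ]]
```

View pics/wrist2.png

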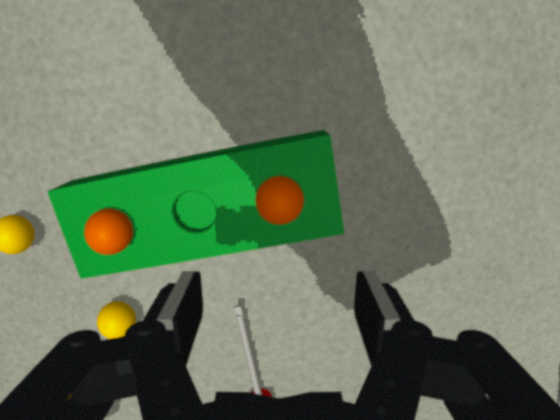

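Request:
drive_tool(moves="0.065 0.012 0 0.02 0 0 0.014; 0.065 0 0 0.025 0 0 0; 0.065 0 0 0.025 0 0 0; 0.065 0 0 0.015 0 0 0; 0.065 0 0 0.008 0 0 0; 0.065 0 0 0 0 0 0")

```text
t: 2.52
tcp_pos: [498.5, 327.6, 39.6]
eef_rot: [-0.008, 3.139, 0.009]
ft_force: [-0.2, -0.2, 1.4]
grip_width: 65.5
```

Run:
```python
from h import *
to([503.2,323,35],np.pi/2)
c=capture("wrist");save(c["frame"],"wrist3.png")
```

```text
t 2.52 tcp [498.5 327.6  39.6] F [-0.2 -0.2  1.4] w 65.5 j [ 0.58  0.48 -0.17  0.92  0.    0.57]
yaw of tool y 1.576  shift mm [-4.7 -4.7  4.6] |d| 8.1
turn [0.006 0.002 0.005]
```

View pics/wrist3.png

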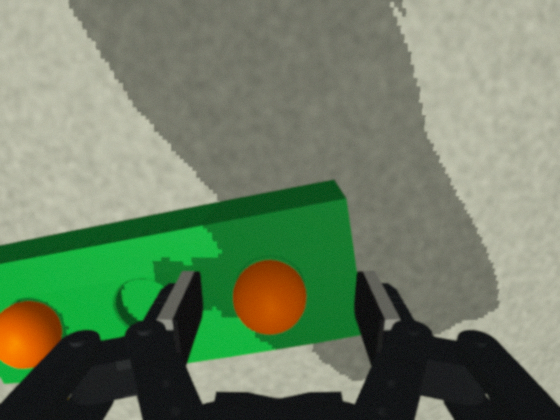

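The fingers straddle the ball at (270,297), and the wrist needs a correction of about 5 mm before closing.

Request:
drive_tool(moves="0.065 -0.0047 -0.0047 0.004 0.006 0.002 0.005; 0.065 0 0 0 0 0 0; 0.065 0 0 0 0 0 0")

```text
t: 2.95
tcp_pos: [505.0, 323.2, 37.4]
eef_rot: [0.002, 3.138, 0.002]
ft_force: [-0.0, -0.3, -0.0]
grip_width: 65.1
```

Run:
```python
from h import *
to([503.2,323,35],np.pi/2)
```

```text
t 2.95 tcp [505.  323.2  37.4] F [-0.  -0.3 -0. ] w 65.1 j [ 0.57  0.48 -0.16  0.92 -0.    0.57]
yaw of tool y 1.57  shift mm [ 1.8 -0.2  2.4] |d| 3.0
turn [ 0.001  0.003 -0.001]
```

Request:
drive_tool(moves="0.065 0.0018 0 0.003 0 0.003 0; 0.02 0 0 0 0 0 0; 0.02 0 0 0 0 0 0; 0.02 0 0 0 0 0 0; 0.02 0 0 0 0 0 0; 0.02 0 0 0 0 0 0; 0.02 0 0 0 0 0 0; 0.02 0 0 0 0 0 0", grip_force=30)

```text
t: 3.95
tcp_pos: [503.3, 323.2, 34.8]
eef_rot: [0.002, 3.141, 0.002]
ft_force: [-1.1, -0.1, 0.4]
grip_width: 29.8
```

Run:
```python
from h import *
to([503.2,323,35],np.pi/2)
c=capture("wrist");save(c["frame"],"wrist4.png")
```

```text
t 3.95 tcp [503.3 323.2  34.8] F [-1.1 -0.1  0.4] w 29.8 j [ 0.57  0.49 -0.17  0.92  0.    0.57]
yaw of tool y 1.57  shift mm [ 0.1 -0.2 -0.2] |d| 0.3
turn [ 0.001  0.001 -0.001]
```

View pics/wrist4.png

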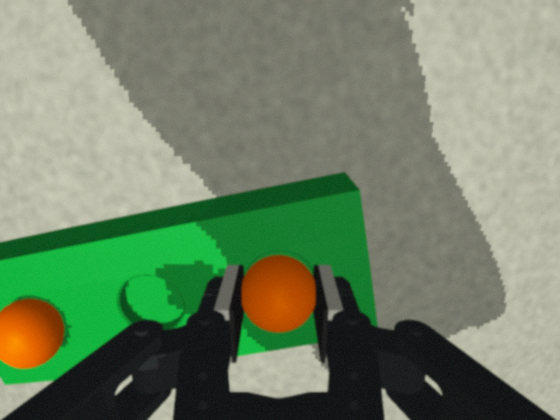

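The pads are closed on the ball at (279,293) with an opening of 29.8 mm, against a 32 mm ball. I'll lift gently and check that it comes up with the gripper.

Request:
drive_tool(moves="0.02 0 0 0 0 0 0; 0.02 0 0 -0.008 0 0 0; 0.02 0 0 -0.012 0 0 0; 0.02 0 0 -0.015 0 0 0; 0.02 0 0 0 0 0 0")

```text
t: 4.62
tcp_pos: [503.6, 323.4, 73.0]
eef_rot: [0.002, 3.14, 0.003]
ft_force: [0.1, -1.1, -0.6]
grip_width: 29.9
```

Run:
```python
from h import *
to([503.2,323,35],np.pi/2)
c=capture("wrist");save(c["frame"],"wrist5.png")
```

```text
t 4.62 tcp [503.6 323.4  73. ] F [ 0.1 -1.1 -0.6] w 29.9 j [ 0.57  0.45 -0.12  1.    0.    0.57]
yaw of tool y 1.57  shift mm [ 0.4 -0.5 38. ] |d| 38.0
turn [ 0.002  0.002 -0.001]
```

View pics/wrist5.png

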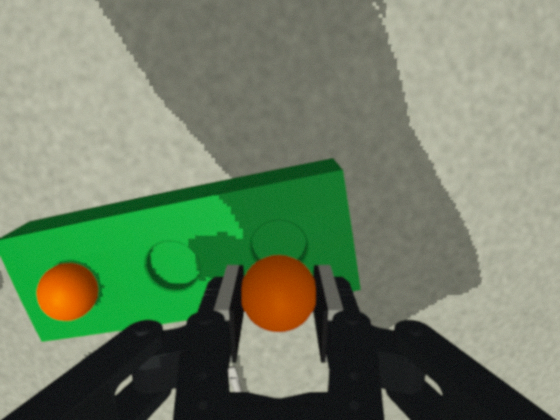

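The ball is held at (279,293) and its pocket is empty. I'll carry it to well_2.

Request:
drive_tool(moves="0.02 0 -0.02 -0.02 0 0 0; 0.02 -0.001 -0.04 -0.02 0 0 0; 0.02 -0.001 -0.05 0 0 0 0; 0.02 -0.002 -0.05 0 0 0 0; 0.02 -0.002 -0.05 0 0 0 0; 0.02 -0.002 -0.05 0 0 0 0; 0.02 -0.002 -0.05 0 0 0 0; 0.02 -0.001 -0.04 0 0 0 0; 0.02 0 -0.02 0 0 0 0; 0.02 0 0 0 0 0 0; 0.02 0 0 0 0 0 0")

```text
t: 6.05
tcp_pos: [510.8, -66.0, 121.2]
eef_rot: [0.006, 3.136, -0.001]
ft_force: [0.2, 0.3, 0.4]
grip_width: 30.0
```

Run:
```python
from h import *
to([514.9,-62.2,80],np.pi/2)
c=capture("wrist");save(c["frame"],"wrist6.png")
b,_=blobs(c["frame"],(3,150,90),(14,255,255),100)
for ce,st in b: print(ce,st,at(c,[ce],43))
b,_=blobs(c["frame"],(0,0,0),(180,110,65),100)
for ce,st in b: print("dark",ce,st,at(c,[ce],35))
```

```text
t 6.05 tcp [510.8 -66.  121.2] F [0.2 0.3 0.4] w 30.0 j [-0.13  0.28 -0.25  1.04  0.   -0.12]
yaw of tool y 1.567  shift mm [-3.8  3.9 41.2] |d| 41.6
turn [-0.001  0.006 -0.004]
[190.31047938 224.26978818] [ 167  201   48   48 1794] [[ 511.93482126 -123.65700385   43.        ]]
[278.25       293.56919643] [ 242  256   73   76 4480] [[562.92118793 -67.1719415   43.        ]]
dark [108.72883065 214.81350806] [ 91 197  36  36 992] [[ 508.12746633 -181.17470099   35.        ]]
dark [283.32997481 219.29303107] [ 263  201   41   37 1191] [[511.53309038 -63.65564212  35.        ]]
dark [276.73274356 373.23284062] [    2   266   553   154 36059] [[640.46840245 -68.64254551  35.        ]]
```

View pics/wrist6.png

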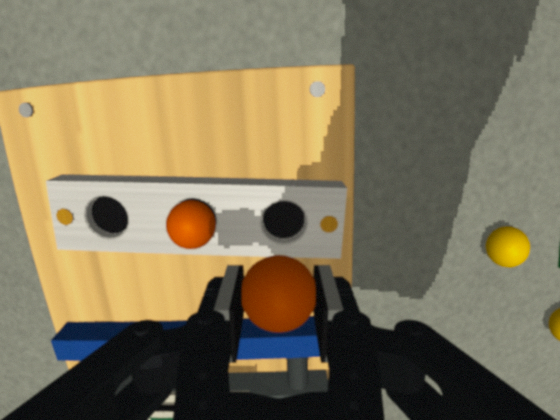

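The wrist view shows the strip with the middle ball at (190,224) and the target well at (283,219). This agrees with the first estimate within 1 mm.

Request:
drive_tool(moves="0.02 -0.0035 0.003 0.02 0 0.006 -0.004; 0.02 0 0 0.02 0 0 0; 0.02 0 0 0.015 0 0 0; 0.02 0 0 0 0 0 0; 0.02 0 0 0 0 0 0")

```text
t: 6.72
tcp_pos: [515.0, -58.7, 66.3]
eef_rot: [-0.011, 3.14, -0.001]
ft_force: [-0.0, 1.1, -0.9]
grip_width: 30.4
```

Run:
```python
from h import *
to([514.3,-63,36],np.pi/2)
```

```text
t 6.72 tcp [515.  -58.7  66.3] F [-0.   1.1 -0.9] w 30.4 j [-0.11  0.34 -0.32  0.91 -0.   -0.12]
yaw of tool y 1.578  shift mm [ 0.8 -4.3 30.3] |d| 30.6
turn [-0.     0.001  0.007]
```

Request:
drive_tool(moves="0.02 0.0008 -0.0043 0.01 0 0 0.007; 0.02 0 0 0 0 0 0; 0.02 0 0 0 0 0 0; 0.02 0 0 0 0 0 0")

```text
t: 7.22
tcp_pos: [515.0, -63.2, 57.0]
eef_rot: [0.0, 3.138, -0.001]
ft_force: [-0.1, 0.8, 0.8]
grip_width: 30.2
```

Run:
```python
from h import *
to([514.3,-63,36],np.pi/2)
```

```text
t 7.22 tcp [515.  -63.2  57. ] F [-0.1  0.8  0.8] w 30.2 j [-0.12  0.35 -0.34  0.88 -0.   -0.12]
yaw of tool y 1.571  shift mm [ 0.7  0.2 21. ] |d| 21.0
turn [-0.001  0.003 -0.   ]
```

Request:
drive_tool(moves="0.02 0.0006 0 0.01 0 0.003 0; 0.02 0 0 0.006 0 0 0; 0.02 0 0 0.003 0 0 0; 0.02 0 0 0 0 0 0; 0.02 0 0 0 0 0 0")

```text
t: 7.85
tcp_pos: [514.2, -63.2, 36.4]
eef_rot: [-0.001, -3.141, 0.001]
ft_force: [1.0, 0.5, -0.7]
grip_width: 29.7
```

Run:
```python
from h import *
to([514.3,-63,36],np.pi/2)
c=capture("wrist");save(c["frame"],"wrist7.png")
```

```text
t 7.85 tcp [514.2 -63.2  36.4] F [ 1.   0.5 -0.7] w 29.7 j [-0.12  0.37 -0.36  0.84 -0.   -0.12]
yaw of tool y 1.57  shift mm [-0.1  0.2  0.4] |d| 0.5
turn [-0.001 -0.    -0.   ]
```

View pics/wrist7.png

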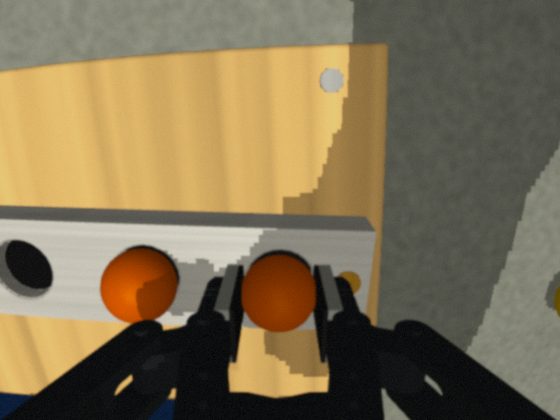

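The held ball (279,291) lines up with the seated middle ball (140,285) along the strip's slope, so it is over the well and I can release it.

Request:
drive_tool(moves="0.02 0 0 0.001 0 0 0; 0.034 0 0 0 0 0 0; 0.038 0 0 0 0 0 0; 0.044 0 0 0 0 0 0; 0.044 0 0 0 0 0 0; 0.044 0 0 -0.01 0 0 0; 0.044 0 0 -0.02 0 0 0; 0.05 0 0 -0.02 0 0 0; 0.06 0 0 0 0 0 0")

```text
t: 9.02
tcp_pos: [514.8, -63.2, 89.0]
eef_rot: [0.001, 3.14, -0.001]
ft_force: [0.8, 0.2, 0.2]
grip_width: 60.2
```

Run:
```python
from h import *
to([527,205.2,110],np.pi/2)
c=capture("wrist");save(c["frame"],"wrist8.png")
b,_=blobs(c["frame"],(3,150,90),(14,255,255),100)
for ce,st in b: print(ce,st,at(c,[ce],43))
```

```text
t 9.03 tcp [514.8 -63.2  89. ] F [0.8 0.2 0.2] w 60.2 j [-0.12  0.32 -0.29  0.96 -0.   -0.12]
yaw of tool y 1.57  shift mm [-12.1 268.4 -21.3] |d| 269.5
turn [-0.001  0.001 -0.   ]
[171.28619107 238.15602837] [ 144  211   57   55 2397] [[ 512.19489305 -123.95571923   43.        ]]
[278.26868771 241.87666113] [ 251  215   56   55 2408] [[514.21186153 -64.14416673  43.        ]]
```

View pics/wrist8.png

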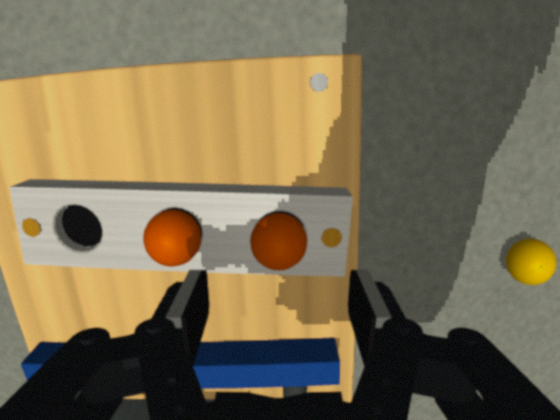

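The ball is seated at (278,242), 60 mm from the middle ball at (171,238). Now the second tray ball.

Request:
drive_tool(moves="0.065 0 0.025 -0.015 0 0 0; 0.065 -0.002 0.045 -0.006 0 0 0; 0.065 -0.002 0.05 0 0 0 0; 0.065 -0.002 0.05 0 0 0 0; 0.065 -0.002 0.045 0 0 0 0; 0.065 -0.002 0.03 0 0 0 0; 0.065 -0.002 0.018 0 0 0 0; 0.065 0 0 0 0 0 0; 0.065 0 0 0 0 0 0; 0.065 0 0 0 0 0 0")

```text
t: 10.32
tcp_pos: [524.4, 204.8, 103.5]
eef_rot: [-0.007, -3.134, 0.005]
ft_force: [0.8, -0.2, 0.5]
grip_width: 64.9
```

Run:
```python
from h import *
to([527,205.3,35],np.pi/2)
c=capture("wrist")
b,_=blobs(c["frame"],(3,150,90),(14,255,255),100)
for ce,st in b: print(ce,st,at(c,[ce],43))
```

```text
t 10.32 tcp [524.4 204.8 103.5] F [ 0.8 -0.2  0.5] w 64.9 j [ 0.37  0.38 -0.15  1.05 -0.    0.38]
yaw of tool y 1.567  shift mm [-3.1  0.7 68.5] |d| 68.5
turn [-0.003 -0.007 -0.004]
[280.75012273 237.39371625] [ 256  212   51   52 2037] [[526.52247502 205.21367591  43.        ]]
```

Request:
drive_tool(moves="0.065 -0.0025 0.0006 0.02 -0.003 -0.007 -0.004; 0.065 0 0 0.02 0 0 0; 0.065 0 0 0.01 0 0 0; 0.065 0 0 0 0 0 0; 0.065 0 0 0 0 0 0; 0.065 0 0 0 0 0 0")

```text
t: 11.12
tcp_pos: [528.5, 202.8, 54.5]
eef_rot: [0.007, 3.138, 0.001]
ft_force: [0.3, -0.2, -0.6]
grip_width: 64.9
```

Run:
```python
from h import *
to([527,205.3,35],np.pi/2)
```

```text
t 11.12 tcp [528.5 202.8  54.5] F [ 0.3 -0.2 -0.6] w 64.9 j [ 0.37  0.42 -0.23  0.92 -0.    0.37]
yaw of tool y 1.566  shift mm [ 1.5  2.5 19.5] |d| 19.8
turn [ 0.001  0.003 -0.004]
```

Request:
drive_tool(moves="0.065 0.0015 0.0025 0.01 0 0.003 -0.004; 0.065 0 0 0.007 0 0 0; 0.065 0 0 0.002 0 0 0; 0.065 0 0 0 0 0 0; 0.065 0 0 0 0 0 0")

```text
t: 11.75
tcp_pos: [527.0, 205.8, 34.6]
eef_rot: [-0.0, 3.141, 0.001]
ft_force: [-0.7, -0.1, -0.1]
grip_width: 65.1
```

Run:
```python
from h import *
to([527,205.3,35],np.pi/2)
```

```text
t 11.75 tcp [527.  205.8  34.6] F [-0.7 -0.1 -0.1] w 65.1 j [ 0.37  0.44 -0.25  0.88  0.    0.37]
yaw of tool y 1.571  shift mm [ 0.  -0.5 -0.4] |d| 0.7
turn [0.001 0.001 0.   ]
```

Request:
drive_tool(moves="0.02 0 0 0 0 0 0; 0.02 0 0 0 0 0 0; 0.02 0 0 0 0 0 0; 0.02 0 0 0 0 0 0; 0.02 0 0 0 0 0 0; 0.02 0 0 0 0 0 0; 0.02 0 0 0 0 0 0; 0.02 0 0 -0.008 0 0 0; 0.02 0 0 -0.012 0 0 0; 0.02 0 0 -0.02 0 0 0; 0.02 0 0 -0.02 0 0 0; 0.02 0 0 0 0 0 0", grip_force=30)

```text
t: 13.25
tcp_pos: [527.8, 206.0, 99.7]
eef_rot: [-0.0, 3.139, 0.003]
ft_force: [0.1, 0.5, -0.6]
grip_width: 30.0
```

Run:
```python
from h import *
to([510.8,-183,110],np.pi/2)
c=capture("wrist");save(c["frame"],"wrist9.png")
```

```text
t 13.25 tcp [527.8 206.   99.7] F [ 0.1  0.5 -0.6] w 30.0 j [ 0.37  0.38 -0.16  1.03  0.    0.37]
yaw of tool y 1.571  shift mm [  17. -389.  -11.] |d| 389.5
turn [0.002 0.003 0.   ]
```

View pics/wrist9.png

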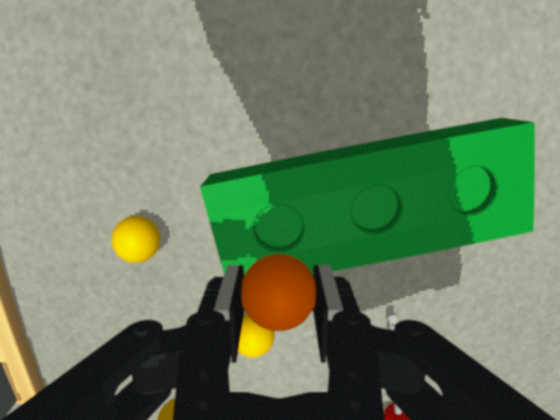

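The second ball is held at (279,291) and all the tray pockets are empty. I'll carry it to well_0.

Request:
drive_tool(moves="0.02 0 -0.02 -0.01 0 0 0; 0.02 0.002 -0.04 0 0 0 0; 0.02 0.002 -0.05 0 0 0 0; 0.02 0.003 -0.05 0 0 0 0; 0.02 0.003 -0.05 0 0 0 0; 0.02 0.003 -0.05 0 0 0 0; 0.02 0.003 -0.05 0 0 0 0; 0.02 0.001 -0.04 0 0 0 0; 0.02 0 -0.02 0 0 0 0; 0.02 0 -0.01 0 0 0 0; 0.02 0 0 0 0 0 0; 0.02 0 0 0 0 0 0")

```text
t: 14.8
tcp_pos: [502.8, -193.2, 106.9]
eef_rot: [-0.003, -3.136, 0.0]
ft_force: [-0.1, -0.1, -0.2]
grip_width: 30.1
```

Run:
```python
from h import *
to([510.8,-183,60],np.pi/2)
c=capture("wrist");save(c["frame"],"wrist10.png")
b,_=blobs(c["frame"],(3,150,90),(14,255,255),100)
for ce,st in b: print(ce,st,at(c,[ce],43))
```

```text
t 14.8 tcp [ 502.8 -193.2  106.9] F [-0.1 -0.1 -0.2] w 30.1 j [-0.37  0.34 -0.21  1.03 -0.   -0.36]
yaw of tool y 1.569  shift mm [-8.2 10.3 46.9] |d| 48.7
turn [-0.    -0.005 -0.002]
[393.49140546 245.58847321] [ 368  221   51   50 1978] [[ 512.12939503 -123.05518136   43.        ]]
[485.08844276 247.7878459 ] [ 460  223   51   49 1843] [[514.27836488 -62.95636067  43.        ]]
[278.24168006 292.58411751] [ 242  255   73   76 4357] [[ 544.54047192 -194.20084065   43.        ]]
```

View pics/wrist10.png

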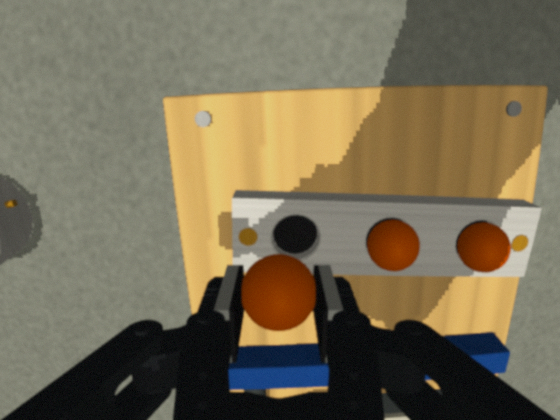

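The seated balls are at (393,246) and (485,248), and the empty well is at (296,235). That puts well_0 at about (510.2, -183).

Request:
drive_tool(moves="0.02 -0.0075 0.0102 0.01 0 -0.005 -0.002; 0.02 0 0 0.018 0 0 0; 0.02 0 0 0.01 0 0 0; 0.02 0 0 0 0 0 0; 0.02 0 0 0 0 0 0; 0.02 0 0 0 0 0 0")

```text
t: 15.6
tcp_pos: [512.4, -178.2, 67.2]
eef_rot: [-0.008, 3.14, 0.001]
ft_force: [-0.0, -0.2, 0.1]
grip_width: 30.1
```

Run:
```python
from h import *
to([510.2,-183,36],np.pi/2)
```

```text
t 15.6 tcp [ 512.4 -178.2   67.2] F [-0.  -0.2  0.1] w 30.1 j [-0.34  0.37 -0.26  0.93  0.   -0.34]
yaw of tool y 1.576  shift mm [ 2.2 -4.8 31.2] |d| 31.6
turn [0.    0.001 0.005]
```

Request:
drive_tool(moves="0.02 0.0022 -0.0048 0.01 0 0.001 0.005; 0.02 0 0 0 0 0 0; 0.02 0 0 0 0 0 0; 0.02 0 0 0 0 0 0")

```text
t: 16.1
tcp_pos: [510.3, -183.9, 57.0]
eef_rot: [0.002, 3.14, 0.0]
ft_force: [0.5, -0.4, -0.4]
grip_width: 29.9
```

Run:
```python
from h import *
to([510.2,-183,36],np.pi/2)
```

```text
t 16.1 tcp [ 510.3 -183.9   57. ] F [ 0.5 -0.4 -0.4] w 29.9 j [-0.35  0.38 -0.28  0.91  0.   -0.35]
yaw of tool y 1.57  shift mm [ 0.1  0.9 21. ] |d| 21.1
turn [ 0.     0.001 -0.001]
```

Request:
drive_tool(moves="0.02 0 0.0008 0.01 0 0 0; 0.02 0 0 0.006 0 0 0; 0.02 0 0 0.003 0 0 0; 0.02 0 0 0 0 0 0; 0.02 0 0 0 0 0 0")

```text
t: 16.73
tcp_pos: [510.2, -182.9, 36.5]
eef_rot: [0.001, 3.141, 0.0]
ft_force: [0.3, 0.1, -0.5]
grip_width: 29.9
```

Run:
```python
from h import *
to([510.2,-183,36],np.pi/2)
c=capture("wrist");save(c["frame"],"wrist11.png")
```

```text
t 16.73 tcp [ 510.2 -182.9   36.5] F [ 0.3  0.1 -0.5] w 29.9 j [-0.34  0.4  -0.31  0.86  0.   -0.34]
yaw of tool y 1.57  shift mm [-0.  -0.1  0.5] |d| 0.5
turn [ 0.     0.001 -0.001]
```

View pics/wrist11.png

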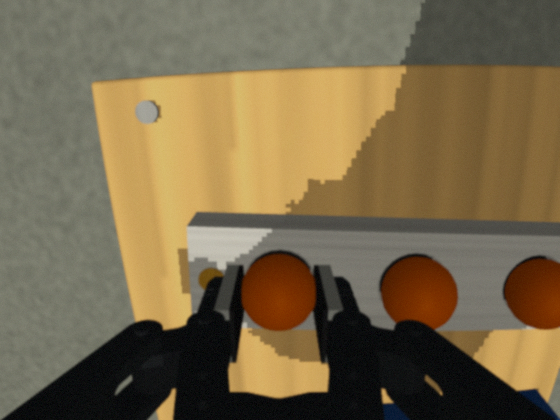

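The ball at (279,291) is in line with the others at (419,292) and (546,292), so I'll release it.

Request:
drive_tool(moves="0.02 0 0 0.001 0 0 0; 0.034 0 0 0 0 0 0; 0.038 0 0 0 0 0 0; 0.044 0 0 0 0 0 0; 0.044 0 0 0 0 0 0; 0.044 0 0 -0.01 0 0 0; 0.044 0 0 -0.02 0 0 0; 0.05 0 0 -0.02 0 0 0; 0.06 0 0 0 0 0 0")

```text
t: 17.9
tcp_pos: [510.7, -183.1, 89.0]
eef_rot: [0.001, 3.139, -0.0]
ft_force: [-0.1, 0.3, -0.4]
grip_width: 60.0
```

Run:
```python
from h import *
to([445,-124,90],np.pi/2+.046)
c=capture("wrist");save(c["frame"],"wrist12.png")
b,_=blobs(c["frame"],(3,150,90),(14,255,255),100)
for ce,st in b: print(ce,st,at(c,[ce],43))
c=capture("scene");save(c["frame"],"scene3.png",4,(190,190,330,320))
b,_=blobs(c["frame"],(3,150,90),(14,255,255),30)
for ce,st in b: print(ce,st,at(c,[ce],43))
```

```text
t 17.9 tcp [ 510.7 -183.1   89. ] F [-0.1  0.3 -0.4] w 60.0 j [-0.34  0.35 -0.23  0.98  0.   -0.34]
yaw of tool y 1.57  shift mm [65.7 59.1 -1.2] |d| 88.4
turn [-0.     0.002 -0.047]
[278.45010799 242.41987041] [ 251  216   56   54 2315] [[ 510.48737559 -183.9230227    43.        ]]
[388.47064349 246.64443401] [ 361  220   54   53 2129] [[ 513.2174197  -121.91999785   43.        ]]
[489.95512821 249.33547009] [ 465  224   51   50 1872] [[515.50636748 -60.95705505  43.        ]]
[191.44672131 174.7295082 ] [176 164  28  24 244] [[ 262.70809605 -244.65087764   43.        ]]
[ 31.78378378 210.45945946] [ 27 204  10  18  37] [[ 285.2366487  -698.00221546   43.        ]]
[533.41081081 220.67567568] [519 206  34  27 185] [[686.65630526 638.20236097  43.        ]]
[  5.48387097 221.22580645] [  0 216  11  14  31] [[ 307.11176411 -767.78504747   43.        ]]
[273.52678571 226.39285714] [268 221  12  12 112] [[515.63977542 -62.53621491  43.        ]]
[251.22018349 230.51376147] [246 225  12  12 109] [[ 513.82962966 -121.78784161   43.        ]]
[228.20183486 234.72477064] [223 229  12  12 109] [[ 511.88255128 -181.87272644   43.        ]]
[ 53.22580645 241.16129032] [ 49 237  10  10  31] [[ 414.98256822 -626.04253759   43.        ]]
[532.84312914 288.79221854] [ 494  253   66   70 2416] [[868.74212216 488.88799701  43.        ]]
```

View pics/wrist12.png

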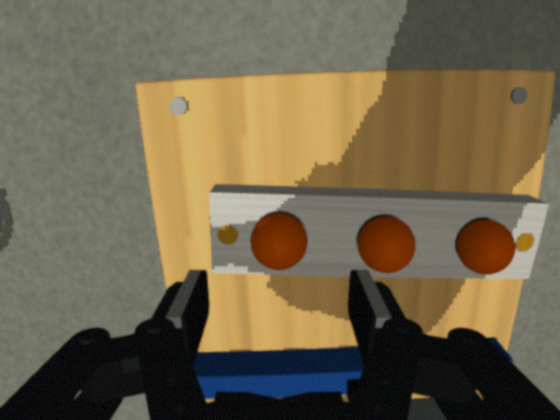

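View pics/scene3.png

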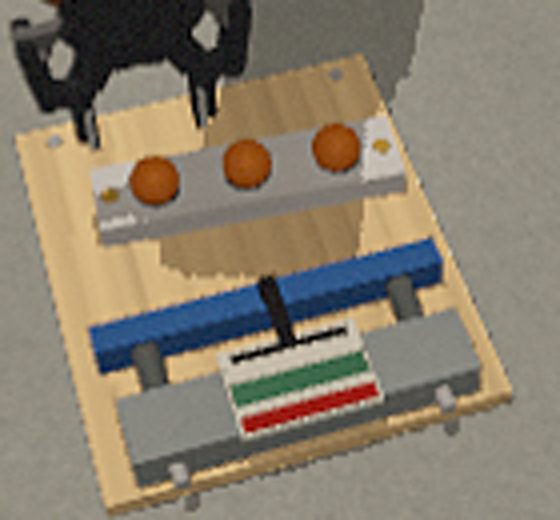

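All three balls are seated, at wrist pixels (278,242), (388,247) and (490,249). The pointer is at zero and the fence is untouched. Next I'll go behind the strip and line up with the fence's direction (yaw ≈ +0.046).

Request:
drive_tool(moves="0.06 0.02 0.02 -0.01 0 0 0; 0.06 0.02 0.02 0 0 0 0; 0.06 0.012 0.012 0 0 0 0; 0.06 0.006 0.004 0 0 0 0; 0.06 0 0 0 0 0 -0.047; 0.06 0 0 0 0 0 0; 0.06 0 0 0 0 0 0")

```text
t: 18.88
tcp_pos: [449.3, -125.5, 94.2]
eef_rot: [0.071, -3.137, -0.002]
ft_force: [0.4, -0.2, -0.2]
grip_width: 60.5
```

Run:
```python
from h import *
to([450,-125.6,14],np.pi/2+.046)
c=capture("top");f=c["frame"]
save(f,"top4.png",4,(255,115,375,255))
```

```text
t 18.88 tcp [ 449.3 -125.5   94.2] F [ 0.4 -0.2 -0.2] w 60.5 j [-0.27  0.23 -0.39  0.95  0.   -0.32]
yaw of tool y 1.616  shift mm [-1.  -0.3 80.2] |d| 80.2
turn [ 0.002 -0.004 -0.   ]
```

View pics/top4.png

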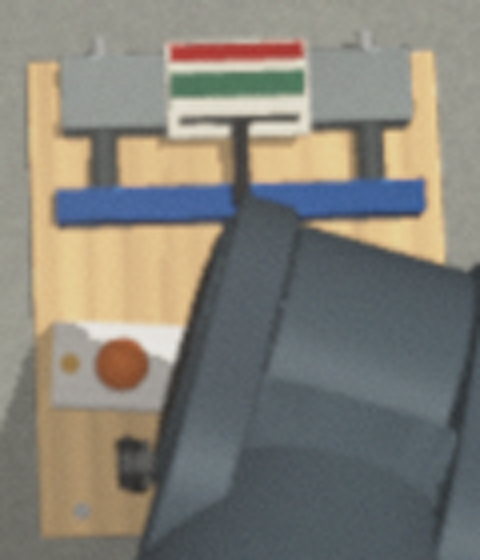

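Run:
```python
from h import *
c=capture("top")
q=lambda p:np.array(p)/4+np.array([255,115])-0.375
for nm,pts,z in [("board rear",[(40,535),(458,523)],15),("board left",[(28,64),(40,535)],15),("fence rear top edge",[(56,190),(424,180)],42),("fence front",[(57,224),(424,213)],42)]:
    P=at(c,[q(p) for p in pts],z); d=P[1]-P[0]; print(nm,P.round(1).tolist(),"len",np.linalg.norm(d).round(1),"yaw",np.arctan2(d[0],-d[1]).round(4) if "left" not in nm else np.arctan2(-d[1],-d[0]).round(4))
```

```text
board rear [[414.9, -17.1, 15.0], [424.8, -265.8, 15.0]] len 248.8 yaw 0.0398
board left [[701.1, -5.5, 15.0], [414.9, -17.1, 15.0]] len 286.5 yaw 0.0407
fence rear top edge [[617.5, -24.1, 42.0], [626.6, -242.4, 42.0]] len 218.5 yaw 0.0415
fence front [[597.1, -25.0, 42.0], [606.7, -242.2, 42.0]] len 217.4 yaw 0.0441
```

Request:
drive_tool(moves="0.06 -0.001 0 0.02 0 -0.004 0; 0.06 0 0 0.025 0 0 0; 0.06 0 0 0.015 0 0 0; 0.06 0 0 0 0 0 0; 0.06 0 0 0 0 0 0; 0.06 0 0 0 0 0 0")

```text
t: 19.73
tcp_pos: [452.1, -126.3, 33.9]
eef_rot: [-0.067, 3.138, 0.001]
ft_force: [-0.7, 0.6, 0.1]
grip_width: 59.6
```

Run:
```python
from h import *
to([450,-125.6,14],np.pi/2+.046)
c=capture("scene");f=c["frame"]
save(f,"scene5.png",4,(190,190,330,320))
```

```text
t 19.73 tcp [ 452.1 -126.3   33.9] F [-0.7  0.6  0.1] w 59.6 j [-0.27  0.3  -0.48  0.78  0.   -0.32]
yaw of tool y 1.614  shift mm [ 2.1  0.8 19.9] |d| 20.0
turn [ 0.001  0.003 -0.003]
```

View pics/scene5.png

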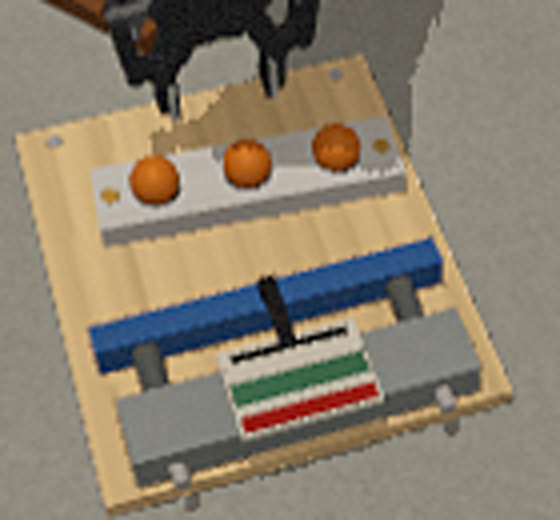

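The scene crop shows the fingers behind the strip with the balls seated and the pointer at zero. The board edges and the fence agree on a jig yaw of about 0.042, and the lengths match. I'll finish the descent.

Request:
drive_tool(moves="0.06 0.002 0.0008 0.008 0 0.003 0; 0.06 0 0 0.008 0 0 0; 0.06 0 0 0.003 0 0 0; 0.06 0 0 0 0 0 0; 0.06 0 0 0 0 0 0")

```text
t: 20.4
tcp_pos: [450.3, -125.6, 14.0]
eef_rot: [-0.068, 3.14, 0.0]
ft_force: [0.1, -1.0, 0.2]
grip_width: 60.1
```

Run:
```python
from h import *
to([450,-125.6,14],np.pi/2+.042)
c=capture("wrist");f=c["frame"]
save(f,"wrist13.png")
```

```text
t 20.4 tcp [ 450.3 -125.6   14. ] F [ 0.1 -1.   0.2] w 60.1 j [-0.27  0.33 -0.51  0.73  0.   -0.32]
yaw of tool y 1.614  shift mm [ 0.2  0.  -0. ] |d| 0.3
turn [0.    0.001 0.001]
```

View pics/wrist13.png

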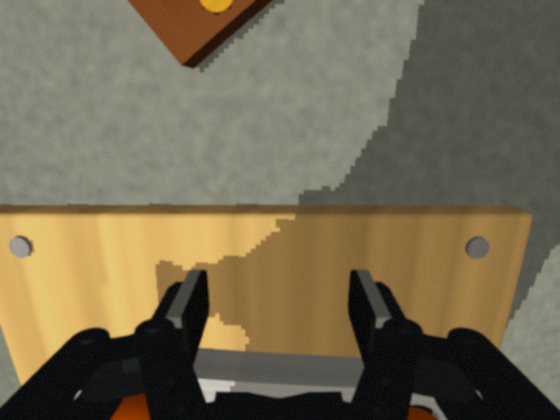

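The board's rear edge is horizontal in the picture, so the gripper is square to the jig and has no contact yet. I'll start the slow push.

Request:
drive_tool(moves="0.06 -0.004 0 0 0 0 0; 0.06 -0.005 0 0 0 0 0; 0.06 -0.005 0 0 0 0 0; 0.06 -0.005 0 0 0 0 0; 0.06 -0.005 0 0 0 0 0; 0.06 -0.005 0 0 0 0 0; 0.06 -0.005 0 0 0 0 0; 0.06 -0.004 0 0 0 0 0; 0.06 0 0 0 0 0 0")

```text
t: 21.58
tcp_pos: [484.7, -124.7, 13.6]
eef_rot: [0.063, -3.13, 0.003]
ft_force: [0.3, -0.0, 0.4]
grip_width: 59.9
```

Run:
```python
from h import *
to([500,-123.5,14],np.pi/2+.042)
c=capture("scene");f=c["frame"]
save(f,"scene6.png",4,(190,190,330,320))
c=capture("wrist");save(c["frame"],"wrist14.png")
```

```text
t 21.57 tcp [ 484.7 -124.7   13.6] F [ 0.3 -0.   0.4] w 59.9 j [-0.25  0.38 -0.42  0.78 -0.   -0.29]
yaw of tool y 1.611  shift mm [-15.3   0.6  -0.6] |d| 15.3
turn [-0.002 -0.011 -0.002]
```

View pics/scene6.png

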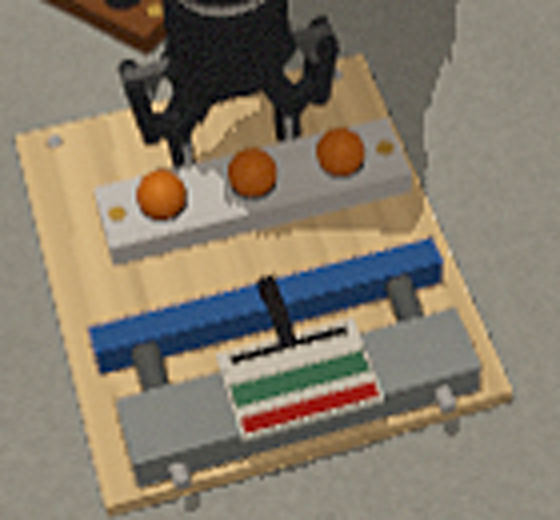

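View pics/wrist14.png

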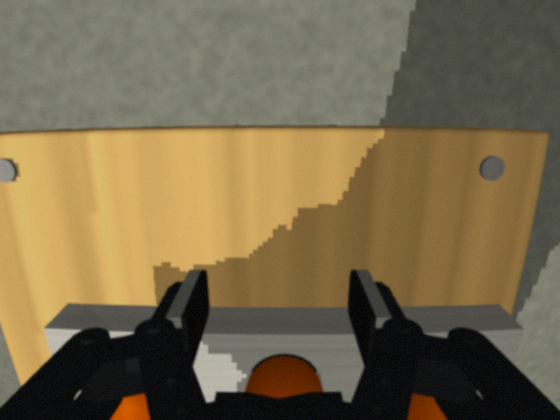

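The strip has squared up with the gripper, its rear edge is horizontal, and all the balls are in their wells. I'll keep pushing towards the fence.

Request:
drive_tool(moves="0.06 -0.004 0 0 0 0 0; 0.06 -0.005 0 0 0 0 0; 0.06 -0.005 0 0 0 0 0; 0.06 -0.005 0 0 0 0 0; 0.06 -0.005 0 0 0 0 0; 0.06 -0.005 0 0 0 0 0; 0.06 -0.005 0 0 0 0 0; 0.06 -0.005 0 0 0 0 0; 0.06 -0.005 0 0 0 0 0; 0.06 -0.004 0 0 0 0 0; 0.06 0 0 0 0 0 0")

```text
t: 23.05
tcp_pos: [514.8, -121.4, 10.8]
eef_rot: [0.06, -3.096, 0.002]
ft_force: [-0.3, -0.5, -0.4]
grip_width: 59.9
```

Run:
```python
from h import *
to([540,-121.8,14],np.pi/2+.042)
c=capture("scene");f=c["frame"]
save(f,"scene7.png",4,(190,190,330,320))
```

```text
t 23.05 tcp [ 514.8 -121.4   10.8] F [-0.3 -0.5 -0.4] w 59.9 j [-0.22  0.44 -0.32  0.85 -0.01 -0.26]
yaw of tool y 1.61  shift mm [-25.   -1.4  -4.3] |d| 25.4
turn [-0.    -0.045 -0.003]
```

View pics/scene7.png

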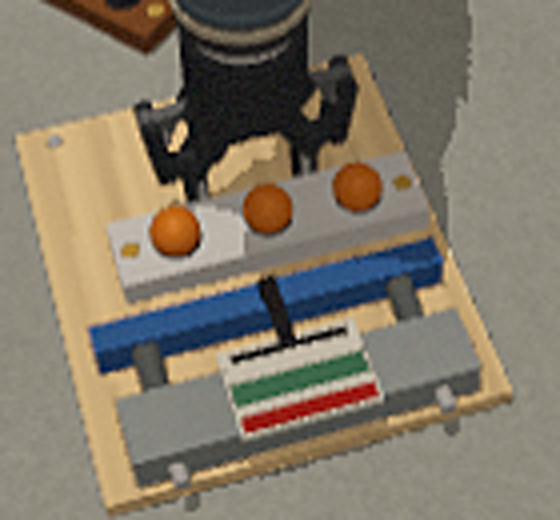

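The gripper has drifted slightly, with 0.045 rad of tilt and 3 mm of height lost. I'll correct that while advancing.

Request:
drive_tool(moves="0.06 -0.002 -0.001 -0.002 0 -0.025 0; 0.06 -0.003 0 -0.001 0 -0.012 0; 0.06 -0.004 0 0 0 -0.005 0; 0.06 -0.004 0 0 0 -0.003 0; 0.06 -0.003 0 0 0 -0.002 0; 0.06 0 0 0 0 0 0")

```text
t: 23.85
tcp_pos: [531.3, -121.4, 13.1]
eef_rot: [-0.061, 3.137, 0.001]
ft_force: [-1.5, 0.1, -0.2]
grip_width: 59.8
```

Run:
```python
from h import *
to([540,-121.8,14],np.pi/2+.042)
c=capture("scene");f=c["frame"]
save(f,"scene8.png",4,(190,190,330,320))
```

```text
t 23.85 tcp [ 531.3 -121.4   13.1] F [-1.5  0.1 -0.2] w 59.8 j [-0.23  0.43 -0.33  0.8   0.   -0.26]
yaw of tool y 1.61  shift mm [-8.7 -0.7 -0.9] |d| 8.8
turn [ 0.001  0.004 -0.003]
```

View pics/scene8.png

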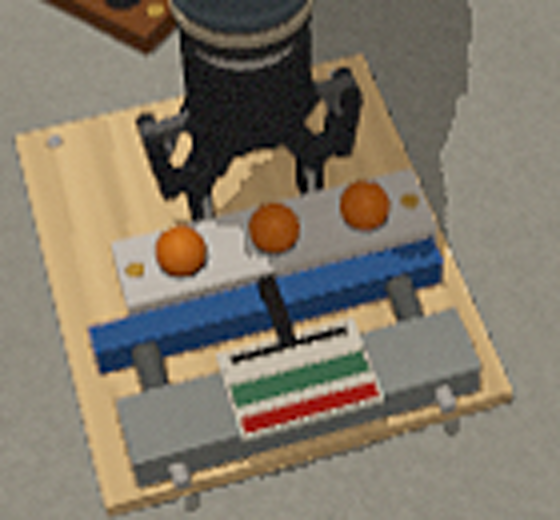

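The strip is close to the fence and the pointer is still at zero. I'll go on in smaller bites.

Request:
drive_tool(moves="0.06 -0.003 -0.0005 -0.0005 0 0.002 -0.002; 0.06 -0.003 0 0 0 -0.002 0; 0.06 -0.003 0 0 0 -0.002 0; 0.06 -0.003 0 0 0 -0.002 0; 0.06 0 0 0 0 0 0; 0.06 0 0 0 0 0 0")

```text
t: 24.65
tcp_pos: [543.3, -121.5, 13.6]
eef_rot: [-0.064, 3.134, 0.001]
ft_force: [-4.2, -1.5, 0.9]
grip_width: 60.1
```

Run:
```python
from h import *
to([560,-121,14],np.pi/2+.042)
c=capture("scene");f=c["frame"]
save(f,"scene9.png",4,(190,190,330,320))
```

```text
t 24.65 tcp [ 543.3 -121.5   13.6] F [-4.2 -1.5  0.9] w 60.1 j [-0.22  0.45 -0.3   0.81  0.   -0.26]
yaw of tool y 1.612  shift mm [-16.8  -0.2  -0.3] |d| 16.8
turn [ 0.001  0.007 -0.001]
```

View pics/scene9.png

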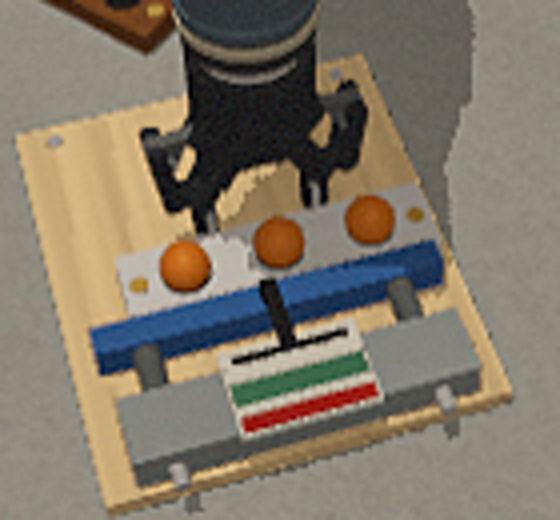

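The strip is in contact. The pointer line has moved slightly and the force is 4 N, which includes friction. I need about 16 mm more.

Request:
drive_tool(moves="0.06 -0.003 0 0 0 0.002 0; 0.06 -0.003 0 0 0 0 0; 0.06 -0.003 0 0 0 0 0; 0.06 -0.003 0 0 0 0 0; 0.06 0 0 0 0 0 0; 0.06 0 0 0 0 0 0")

```text
t: 25.45
tcp_pos: [547.7, -121.3, 13.8]
eef_rot: [0.063, -3.132, 0.0]
ft_force: [-2.1, 0.2, -0.5]
grip_width: 59.8
```

Run:
```python
from h import *
to([560,-121,14],np.pi/2+.042)
c=capture("scene");f=c["frame"]
save(f,"scene10.png",4,(190,190,330,320))
```

```text
t 25.45 tcp [ 547.7 -121.3   13.8] F [-2.1  0.2 -0.5] w 59.8 j [-0.22  0.46 -0.28  0.84 -0.   -0.26]
yaw of tool y 1.611  shift mm [-12.3  -0.2  -0.3] |d| 12.3
turn [-0.    -0.009 -0.002]
```

View pics/scene10.png

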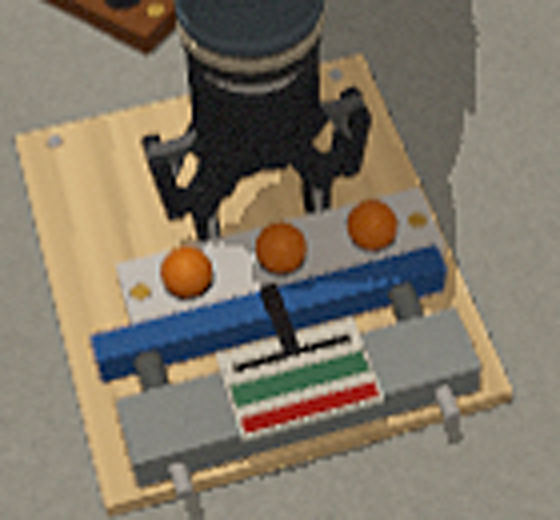

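The pointer is at about 5 mm, moving from crop y≈345 to 353, with the green band centred at about 378. It needs about 15 mm more.

Request:
drive_tool(moves="0.06 -0.004 0 0 0 -0.005 0; 0.06 -0.004 0 0 0 -0.003 0; 0.06 -0.004 0 0 0 0 0; 0.06 -0.003 0 0 0 0 0; 0.06 -0.002 0 0 0 0 0; 0.06 0 0 0 0 0 0")

```text
t: 26.25
tcp_pos: [550.2, -121.1, 13.9]
eef_rot: [0.061, -3.116, 0.002]
ft_force: [-2.1, -0.5, 1.1]
grip_width: 60.3
```

Run:
```python
from h import *
to([563,-121,14],np.pi/2+.042)
c=capture("scene");f=c["frame"]
save(f,"scene11.png",4,(190,190,330,320))
```

```text
t 26.25 tcp [ 550.2 -121.1   13.9] F [-2.1 -0.5  1.1] w 60.3 j [-0.21  0.47 -0.25  0.87 -0.01 -0.25]
yaw of tool y 1.61  shift mm [-12.8  -0.4  -0.4] |d| 12.8
turn [-0.001 -0.025 -0.003]
```

View pics/scene11.png

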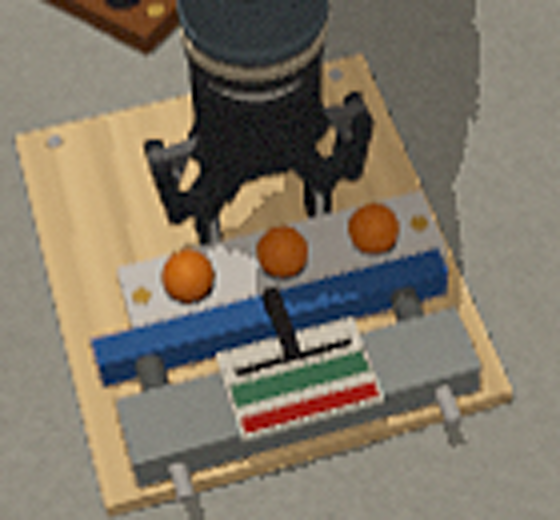

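Under the spring load each row loses most of its shift, because it restarts from the measured pose. I'll use larger shifts with some tilt correction, and hold a nonzero push in the last row.

Request:
drive_tool(moves="0.06 -0.006 0 0 0 -0.02 0; 0.06 -0.006 0 0 0 -0.01 0; 0.06 -0.006 0 0 0 -0.01 0; 0.06 -0.006 0 0 0 -0.01 0")

```text
t: 26.8
tcp_pos: [556.3, -120.7, 13.4]
eef_rot: [0.06, -3.136, 0.003]
ft_force: [-25.2, -4.7, 20.3]
grip_width: 59.8
```

Run:
```python
from h import *
to([563,-121,14],np.pi/2+.042)
c=capture("scene");f=c["frame"]
save(f,"scene12.png",4,(190,190,330,320))
```

```text
t 26.8 tcp [ 556.3 -120.7   13.4] F [-25.2  -4.7  20.3] w 59.8 j [-0.21  0.47 -0.26  0.84 -0.   -0.25]
yaw of tool y 1.609  shift mm [-6.7 -0.6 -0.6] |d| 6.7
turn [-0.002 -0.005 -0.004]
```

View pics/scene12.png

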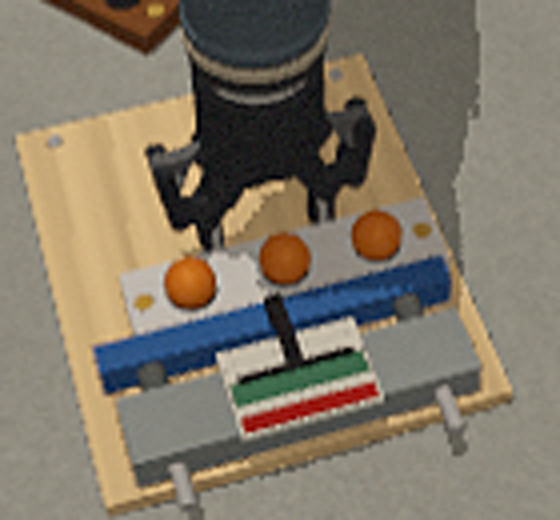

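The pointer is at the edge of the green at about 13 mm. The force has a 20 N upward part, so the fingers are bearing down. I'll relax that with a small lift while continuing.

Request:
drive_tool(moves="0.06 -0.003 0 -0.001 0 0 0; 0.06 -0.003 0 -0.001 0 0 0")

```text
t: 27.1
tcp_pos: [557.3, -120.6, 14.0]
eef_rot: [0.059, -3.127, 0.003]
ft_force: [-8.9, -1.9, -2.1]
grip_width: 59.9
```

Run:
```python
from h import *
to([563,-121,14],np.pi/2+.042)
print(get_obs()["wrist_torque"].round(2))
c=capture("scene");f=c["frame"]
save(f,"scene13.png",4,(190,190,330,320))
```

```text
t 27.1 tcp [ 557.3 -120.6   14. ] F [-8.9 -1.9 -2.1] w 59.9 j [-0.21  0.48 -0.25  0.86 -0.01 -0.25]
yaw of tool y 1.609  shift mm [-5.6 -0.6 -0.1] |d| 5.7
turn [-0.002 -0.014 -0.004]
[-0.47  1.66  0.3 ]
```

View pics/scene13.png

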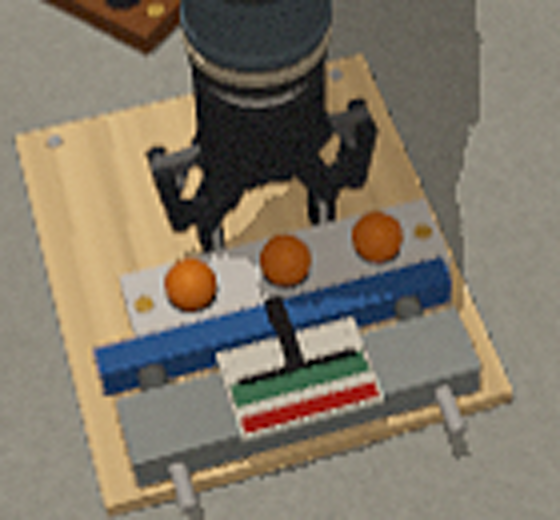

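The vertical force is gone and the pointer is just at the start of the green, with 8.9 N of push. About 5 mm more.

Request:
drive_tool(moves="0.06 -0.005 0 -0.0005 0 -0.006 0.001; 0.06 -0.005 0 -0.0005 0 -0.004 0.001; 0.06 -0.005 0 -0.0005 0 -0.004 0")

```text
t: 27.52
tcp_pos: [559.0, -120.4, 13.5]
eef_rot: [0.056, -3.117, 0.005]
ft_force: [-22.7, -5.3, 16.3]
grip_width: 60.0
```

Run:
```python
from h import *
to([563,-121,14],np.pi/2+.042)
c=capture("scene");f=c["frame"]
save(f,"scene14.png",4,(190,190,330,320))
```

```text
t 27.52 tcp [ 559.  -120.4   13.5] F [-22.7  -5.3  16.3] w 60.0 j [-0.21  0.49 -0.23  0.87 -0.01 -0.24]
yaw of tool y 1.607  shift mm [-3.9 -0.7 -0.6] |d| 4.1
turn [-0.002 -0.024 -0.006]
```

View pics/scene14.png

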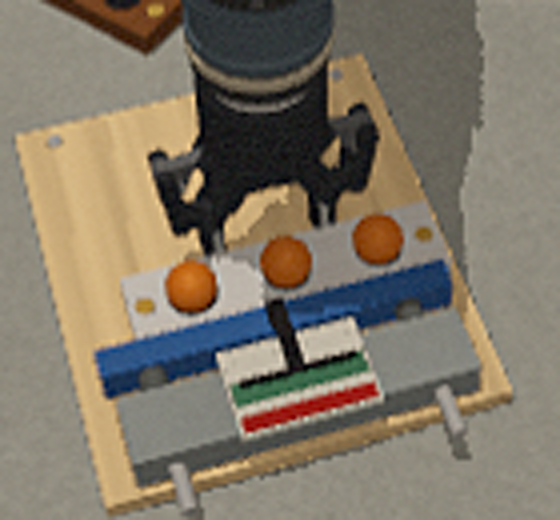

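The pointer is just inside the green, but the fingers are bearing down again, probably because the tips sag under load. I'll raise them a few mm in small steps.

Request:
drive_tool(moves="0.06 -0.002 0.0005 -0.002 0 -0.008 0.002; 0.06 -0.002 0 -0.002 0 -0.006 0.002; 0.06 -0.003 0 -0.0015 0 -0.004 0.001")

```text
t: 27.95
tcp_pos: [558.9, -120.5, 16.1]
eef_rot: [0.047, -3.121, 0.007]
ft_force: [-8.6, -1.3, -4.2]
grip_width: 60.0
```

Run:
```python
from h import *
to([563,-121,16],np.pi/2+.042)
c=capture("scene");f=c["frame"]
save(f,"scene15.png",4,(190,190,330,320))
```

```text
t 27.95 tcp [ 558.9 -120.5   16.1] F [-8.6 -1.3 -4.2] w 60.0 j [-0.21  0.48 -0.24  0.87 -0.01 -0.24]
yaw of tool y 1.601  shift mm [-4.1 -0.6  0. ] |d| 4.2
turn [-0.004 -0.02  -0.012]
```

View pics/scene15.png

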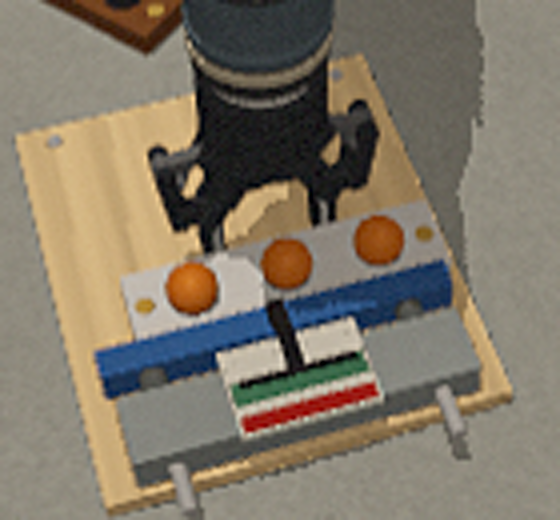

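The lift cleared the load, with the force now -8.6 N along x. I'll push on to mid-green and fix the small yaw error, which I had corrected the wrong way.

Request:
drive_tool(moves="0.06 -0.005 0 0 0 -0.006 -0.006; 0.06 -0.005 0 -0.0005 0 -0.006 -0.006; 0.06 -0.005 0 -0.0005 0 -0.005 -0.003; 0.06 -0.004 0 -0.0005 0 -0.004 -0.002")

```text
t: 28.5
tcp_pos: [563.0, -120.5, 13.5]
eef_rot: [0.07, -3.114, 0.008]
ft_force: [-16.8, -2.7, 10.0]
grip_width: 59.8
```

Run:
```python
from h import *
to([563,-121,16],np.pi/2+.042)
c=capture("scene");f=c["frame"]
save(f,"scene16.png",4,(190,190,330,320))
```

```text
t 28.5 tcp [ 563.  -120.5   13.5] F [-16.8  -2.7  10. ] w 59.8 j [-0.2   0.49 -0.22  0.88 -0.01 -0.25]
yaw of tool y 1.616  shift mm [ 0.1 -0.5 -2.5] |d| 2.5
turn [-0.005 -0.027  0.003]
```

View pics/scene16.png

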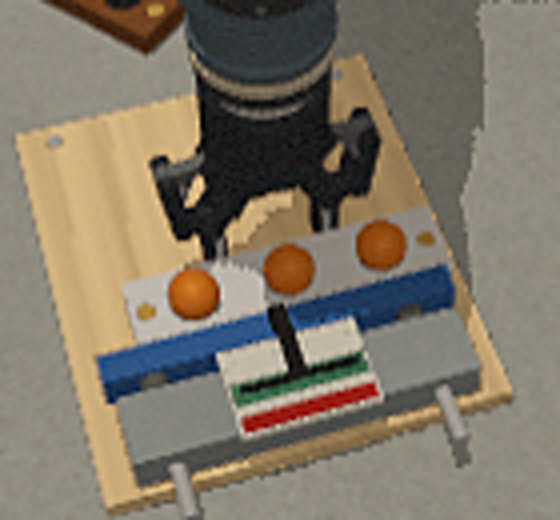

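The pointer is now inside the green at about 20 mm. I'll unload the downward force and see what steady holding row keeps it there.

Request:
drive_tool(moves="0.06 -0.002 0 -0.0025 0 -0.006 0; 0.06 -0.003 0 -0.002 0 -0.006 0; 0.06 -0.003 0 -0.0015 0 -0.005 0")

```text
t: 28.92
tcp_pos: [562.2, -120.5, 15.7]
eef_rot: [0.066, -3.114, 0.008]
ft_force: [-10.1, -3.3, -4.3]
grip_width: 59.6
```

Run:
```python
from h import *
to([563,-121,16],np.pi/2+.042)
c=capture("scene");f=c["frame"]
save(f,"scene17.png",6,(230,260,300,310))
for i in range(10): capture("scene")
to([563,-121,16],np.pi/2+.042)
for i in range(10): c=capture("scene")
to([563,-121,16],np.pi/2+.042)
save(c["frame"],"scene18.png",4,(190,190,330,320))
```

```text
t 28.93 tcp [ 562.2 -120.5   15.7] F [-10.1  -3.3  -4.3] w 59.6 j [-0.21  0.49 -0.22  0.89 -0.01 -0.25]
yaw of tool y 1.614  shift mm [-0.8 -0.6 -0.3] |d| 1.0
turn [-0.005 -0.027  0.001]
t 29.48 tcp [ 562.2 -120.5   15.6] F [-11.6  -2.9  -4.4] w 59.9 j [-0.21  0.49 -0.22  0.89 -0.01 -0.25]
yaw of tool y 1.614  shift mm [-0.8 -0.6 -0.4] |d| 1.0
turn [-0.005 -0.027  0.001]
t 29.98 tcp [ 562.2 -120.5   15.6] F [-9.4 -3.7 -5.1] w 59.7 j [-0.21  0.49 -0.22  0.89 -0.01 -0.25]
yaw of tool y 1.614  shift mm [-0.8 -0.5 -0.4] |d| 1.0
turn [-0.005 -0.027  0.001]
```

View pics/scene17.png

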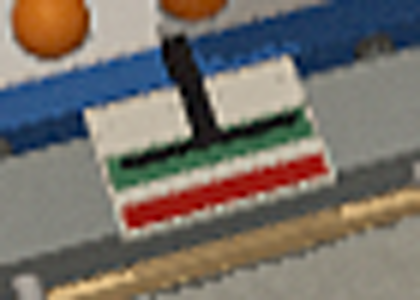

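View pics/scene18.png

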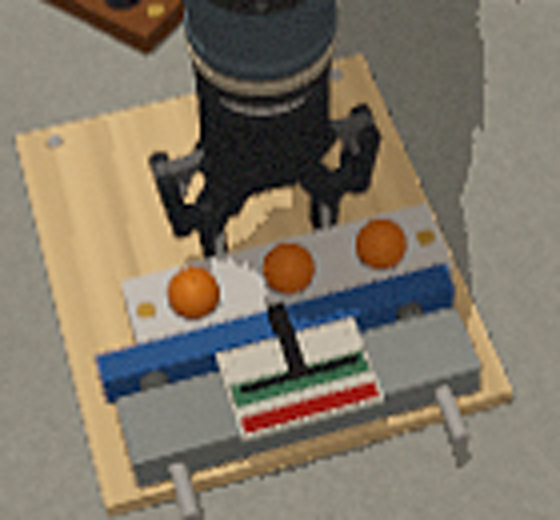

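The TCP and the force (about 10 N) have held steady for over 1 s, with the pointer in the green. For an independent figure I'll measure the fence displacement and the gap in the top view.

Run:
```python
from h import *
c=capture("top");f=c["frame"]
save(f,"top6.png",4,(255,115,375,255))
f0=cv2.cvtColor(cv2.imread("pics/top0.png"),cv2.COLOR_BGR2RGB)
def edge(f,u):
    h=cv2.cvtColor(f,cv2.COLOR_RGB2HSV)[100:220,u]; k=np.nonzero((h[:,0]>100)&(h[:,0]<125)&(h[:,1]>110))[0]
    return (100+k.min(),100+k.max()) if len(k) else None
for u in (272,276,290,300,345,352,358): print(u,edge(f0,u),edge(f,u))
# sub-pixel shift by template of scene's pointer/fence
s=capture("scene"); s0=cv2.cvtColor(cv2.imread("pics/scene0.png"),cv2.COLOR_BGR2RGB)
print("mm per px scene:", proj(s,[[612,-124,42],[632,-123.2,42]]))
b,_=blobs(s["frame"],(3,150,90),(14,255,255),60)
for ce,st in b: print(ce.round(1),at(s,[ce],43).round(1))
w=capture("wrist");save(w["frame"],"wrist15.png")
```

```text
272 (np.int64(163), np.int64(169)) (np.int64(155), np.int64(160))
276 (np.int64(163), np.int64(169)) (np.int64(155), np.int64(160))
290 (np.int64(163), np.int64(169)) None
300 (np.int64(162), np.int64(169)) None
345 (np.int64(160), np.int64(167)) None
352 (np.int64(161), np.int64(167)) None
358 (np.int64(161), np.int64(167)) None
mm per px scene: [[259.4428202  261.3446656 ]
 [261.75373491 267.93991918]]
[205.6 181.1] [[ 300.6 -208.2   43. ]]
[531.8 221.9] [[689.2 630.3  43. ]]
[284.7 250.6] [[598. -56.  43.]]
[261.6 256.6] [[ 600.5 -115.8   43. ]]
[533.1 288.5] [[868.3 490.1  43. ]]
[238. 263.] [[ 603.8 -175.5   43. ]]
```

View pics/top6.png

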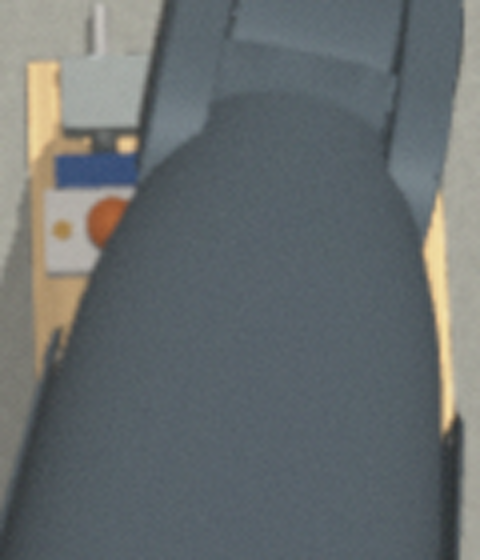

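View pics/wrist15.png

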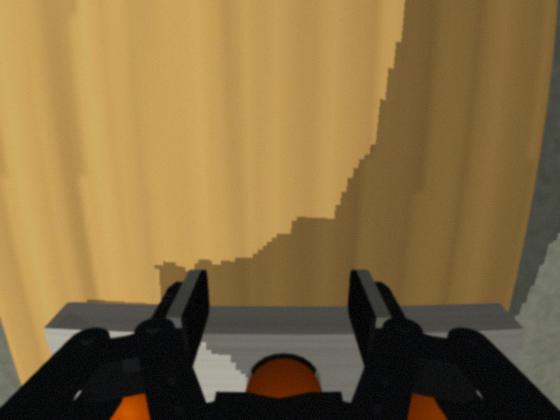

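The fence has moved about 8.3 px in the top view, which is about 19 mm and agrees with the gauge and with the TCP travel (19.7 mm). Strip and fence are flush, with yaws of 0.048 and 0.042. The tool is pulling up on the strip's rear edge by about 4-5 N through friction, so I'll ease that.

Request:
drive_tool(moves="0.06 -0.0035 0 -0.0003 0 -0.005 0; 0.06 -0.0035 0 -0.0005 0 -0.005 0")

```text
t: 30.38
tcp_pos: [562.9, -120.4, 13.6]
eef_rot: [0.065, -3.112, 0.008]
ft_force: [-15.3, -2.9, 10.2]
grip_width: 59.9
```

Run:
```python
from h import *
to([563,-121,16],np.pi/2+.042)
for k in range(2):
    for i in range(6): c=capture("scene")
    to([563,-121,16],np.pi/2+.042)
save(c["frame"],"scene19.png",4,(190,190,330,320))
```

```text
t 30.38 tcp [ 562.9 -120.4   13.6] F [-15.3  -2.9  10.2] w 59.9 j [-0.2   0.49 -0.22  0.89 -0.01 -0.25]
yaw of tool y 1.613  shift mm [-0.  -0.6 -2.4] |d| 2.5
turn [-0.005 -0.029 -0.   ]
t 30.68 tcp [ 562.9 -120.4   13.7] F [-12.4  -2.2   1. ] w 59.5 j [-0.2   0.49 -0.22  0.89 -0.01 -0.25]
yaw of tool y 1.613  shift mm [-0.  -0.6 -2.3] |d| 2.3
turn [-0.005 -0.029 -0.   ]
t 30.98 tcp [ 562.9 -120.4   13.7] F [-12.9  -3.2   0.8] w 59.9 j [-0.2   0.49 -0.22  0.89 -0.01 -0.25]
yaw of tool y 1.613  shift mm [-0.  -0.6 -2.3] |d| 2.4
turn [-0.005 -0.029 -0.   ]
```

View pics/scene19.png

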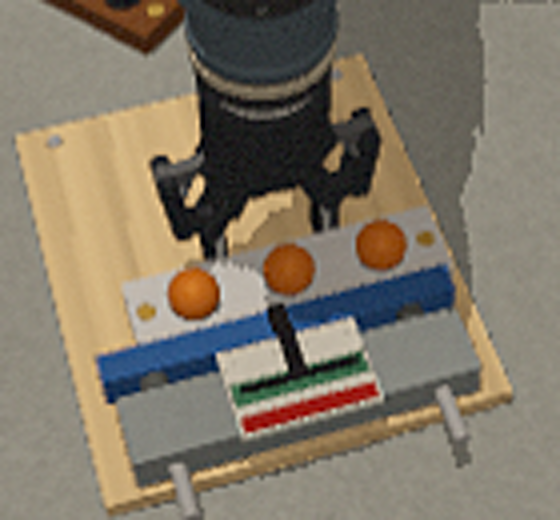

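It has settled, with a steady push of about 12.5 N, almost no vertical load and the TCP not moving. The pointer is in the green, the balls are seated and the strip is flush. I'm handing in.

Run:
```python
from h import *
print(close_job());
```

```text
the job is handed in; nothing more can be done
None
```

I put the two orange tray balls into the outer wells of the silvery strip while the fence was still at rest. I then pushed the loaded strip against the blue fence and handed in at about 31 s with the push still on. The hand-in reports no verdict.

**Last checks:**
- **Push:** it was steady at about 12.5 N at the wrist, with almost no vertical load, and the arm did not move over the last 0.6 s.
- **Gauge:** the pointer stood in the green at about 20 mm. The top view gave about 19 mm and the arm's travel gave 19.7 mm, both just before a last nudge of under 1 mm. The pointer never came near the red.
- **Strip:** it lay flush with the fence, with yaws of about 0.048 and 0.042 rad. All three balls were in their wells, 60 mm apart.
- **Loose items:** I did not touch the screwdriver, glue bottle, tin of screws or yellow look-alike balls. I did not measure them again at the end.

**What disagreed:**
- **Ball grip:** the gripper read 30 mm on the 32 mm balls, but both lifted and seated well.
- **Push:** with the arm sagging under load, the fingers pressed down with up to 20 N for short moments, and the wrist force peaked at about 33 N. I eased this off before handing in.
- **Tilt:** at the end the tool still leaned by about 0.03 rad.
- **Wrist force:** it is higher than 20 mm of spring travel alone would give (10 N). I take the difference to be friction.

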